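Aim the test lamp at the solar panel and lock its arm

TASK

Swing the lamp arm by its red post until it is in line with the orange pointer of the solar-panel turntable, so that the lamp faces the panel squarely, and let go of it. Then take the red T-handle key from its blue stand, put its fork over the yellow bar at the bottom of the aluminium lock housing, turn it clockwise to the stop, and put the key back upright in its stand. Leave the panel turntable and the other things on the bench where they are.

Things in the scene. Friction and masses are not known exactly. Their poses are not given: they have to be found in the camera images.
- pivot (a point): Point on the vertical axis of both the lamp arm and the panel turntable, on the black top plate (20 mm above the bench) of a fixed wooden board, 360 x 440 mm. Its x and y axes are the board's; the board's yaw varies. The solar panel, an upright green plate 80 mm wide, top 137 mm above the bench, stands on this axis; the lock housing's centre is 30 mm to -x and 150 mm to +y of it.
- lamp_arm (a joint): Angle (rad) of the aluminium lamp arm about the pivot, counter-clockwise seen from above, range -0.35 to 1.35. At 0 it points along the board's -x axis (roughly towards the robot); as it grows, the lamp moves towards the board's -y. It turns with friction (about 3 N at the lamp) and stays where it is released.
- lamp_post (a point): Centre of the top of the red round grip post (22 mm diameter, 45 mm tall, upright, top 130 mm above the bench) on the black lamp head (44 x 44 mm, top 85 mm above the bench). It is fixed to the arm, 160 mm from the pivot axis. Its x axis points from the post towards the pivot.
- panel (a joint): Angle (rad) of the solar-panel turntable about the same pivot, with the same zero and sense as the lamp arm: the lamp faces the panel squarely when both joints read the same. It is stiff and already set: leave it.
- pointer_tip (a point): Outer end of the orange pointer bar (8 mm wide, 42 mm above the bench) of the panel turntable, 126 mm from the pivot axis, square to the panel's face; it lies over the arm's white centre line when the arm is right. Its x axis points to the pivot.
- lock_screw (a joint): Angle (rad) of the lock screw, growing clockwise seen from above; loose at the start (0 to 0.2), tight at its stop at 1.05. Turning takes about 0.15 N m and it stays where it is left.
- screw_bar (a point): Middle of the top edge of the lock screw's yellow upright bar, 65 mm above the bench; x lies along the bar and turns with it. Bar 24 x 7 mm, 25 mm tall, on a dark disc 40 mm above the bench, in a square well 46 x 46 mm in the aluminium lock housing (74 x 74 mm, top 95 mm above the bench, sides along the board's axes). At lock_screw 0 the bar is 0.56 rad counter-clockwise from the board's x.
- key: T-handle fork key, 162 mm tall, about 250 g, upright in its stand. Origin: centre of the fork's foot; z up, x along the handle. Two prongs, each 22 (along x) x 7 x 28 mm tall, leave a slot 12 mm wide along x; above, a 26 mm round barrel up to 65 mm, then a 14 mm shaft. On the screw, the slot goes over the bar and the foot rests on the disc, 40 mm above the bench; play about 0.2 rad each way.
- key_handle (a point): Centre of the key's red handle, a straight bar 100 mm long (x), 16 mm wide, 24 mm tall, 150 mm above the key's foot.
- key_stand: Blue key stand fixed to the bench, 90 x 90 mm foot; origin at the centre of its underside. The upright key rests in its square pocket, 42 x 42 mm, sides along the body's axes, floor 12 mm and rim 72 mm above the bench. The key may stand at any yaw.
- meter: Yellow hand-held meter, 150 x 75 x 32 mm, lying on the bench; not part of the job, leave it. Origin under its centre.
- spare_cell: Spare solar cell strip, 130 x 45 x 6 mm, lying on the bench; leave it. Origin under its centre.
- driver: Screwdriver lying on the bench; leave it.
Not all that is in view belongs to the job. There is more than one size of the key; the job needs the middle-sized.

How it is judged:
On the way, in this order (a step that is already met when the one before it is completed fails the run):
1. the lamp arm is in line with the panel's pointer and let go (angle between the x axis of lamp_post and the x axis of pointer_tip, either way round below 0.06 rad and contact force between the fingers and anything else below 0.5 N and velocity of joint lamp_arm between -0.05 and 0.05 rad/s and value of joint lock_screw below 0.5 rad), for 0.2 s.
2. the key's fork is down over the bar of the lock screw, not yet turned tight (horizontal distance between key and screw_bar below 0.008 m and z of key in the frame of screw_bar below -0.013 m and value of joint lock_screw below 0.8 rad), for 0.1 s.
3. the key has turned the lock screw to its stop (horizontal distance between key and screw_bar below 0.008 m and z of key in the frame of screw_bar below -0.013 m and value of joint lock_screw above 0.93 rad), for 0.1 s.
At the end, for the whole second after the job is handed in: Lamp arm within 0.06 rad of the pointer's direction; lock screw above 0.93 rad; key at rest in its stand (foot within 18 mm of the centre, less than 8 mm off the pocket floor, tilted under 0.25 rad); pointer tip moved less than 10 mm (angle between the x axis of lamp_post and the x axis of pointer_tip, either way round below 0.06 rad and value of joint lock_screw above 0.93 rad and horizontal distance between key and key_stand below 0.018 m and z of key in the frame of key_stand below 0.02 m and angle between key's own z axis and vertical below 0.25 rad and linear speed of key below 0.02 m/s and distance of pointer_tip from where it was at the start of the episode below 0.01 m); the robot touches nothing.
It fails at once if the panel turntable is turned (pointer tip moved over 10 mm) (distance of pointer_tip from where it was at the start of the episode above 0.01 m).
It fails at once if a bystander is pushed over 30 mm (distance of any of meter, spare_cell, driver from where it was at the start of the episode above 0.03 m).
It also fails if it takes over 58 s, if anything falls off the work surface, if the arm or the gripper's body presses on something with over 40 N, if the wrist force passes 120 N, or if a joint passes its speed limit or range.

ROBOT

A 6-joint arm with a two-finger parallel gripper is mounted at the origin on the work surface. World frame = base frame: x ahead of the robot, y to its left, z up, the work surface at z = 0. Lengths are in m, angles in rad, forces in N, time in s.
With the tool pointing down it reaches from about 0.25 to 0.725 m from the base axis. Payload 9.7 kg.
Tool frame: the origin (TCP) lies on the centre line of the jaws, within the pads' length; the fingertips stand 25 mm ahead of it and the grasp point (between the pads) lies 6 mm ahead of it; z points along the fingers, y is the line along which they close (so a half turn about z gives the same grasp; the last joint's range is limited). The gripper opens to 85 mm and grips with 20 to 120 N. Pads are 22 mm wide; open, the fingers measure 114 mm over their backs; the gripper's body (76 mm by 85 mm) begins 54 mm behind the grasp point. The pads swing forward as they close: fully open they stand 13 mm farther back than shut.
Start: joints at [-1.252, 0.087, 0.176, 1.66, 0, 1.571], TCP at [0.172, -0.522, 0.256] pointing down, gripper open.
Joint ranges: [-3.13, 3.13], [-0.85, 1.81], [-1.15, 1.24], [-2.2, 2.28], [-1.44, 1.52], [-3.14, 3.14]. Speed limits (rad/s): [2.22, 2.22, 2.57, 3.14, 3.14, 3.14].

INTERFACE

Orientations are given as [roll, pitch, yaw] about the fixed x, y, z axes, in that order (R = Rz(yaw) Ry(pitch) Rx(roll)).
In Python, from bench import r gives the robot as it stands.
- The arm moves only by the tool send_rows, never from a script. Its argument "deltas" is text: rows parted by semicolons, each of 5 numbers parted by spaces: the shift along the tool's x, y, z normalised to -1 to 1, where 1 is 5 cm, then the turn about the tool's z normalised to -1 to 1, where 1 is 0.1 rad, then the gripper's target within -1 to 1 (fully open at 1, half-way at 0, shut at -1). In form: x y z spin gripper; .... A call has exactly 8 rows; each row shifts and turns the commanded pose from where the row before left it, along the tool's axes as they then stand; what a row does not reach is not made up. A row lasts 1/10 s, in which the tool goes at most 50 mm and 8.59 degrees, less where a joint would pass 70% of its speed; a pose out of reach is approached as far as the arm can. A call with a number of a shift or a turn outside -1 to 1 is refused whole. A call with a gripper value outside its range is refused whole. The fingers move at their own pace and stop on an object; "force" is the grip in N (left out, the last holds). Time passes only in rows, so rows that do not move let the fingers close, or fill a call up. It gives the time, the measured TCP pose, the force, the opening and the grip force at its end, in the units of the state.
- r.sense(): the state, without advancing time (a new reading comes with each control period).
- r.grab_frame(name): name is "scene" or "top" or "wrist"; returns a dict with "color" (400x640x3 uint8, blue, green, red), "range_z" (400x640 float32, m along the optical axis (not along the pixel's ray), 0 where there is no reading), "intrinsics" (3x3 intrinsics, pixels), "D" ([k1, k2, p1, p2, k3] as OpenCV has them; the pictures are not rectified), "R" (3x3) and "t" (3): a world point X has camera coordinates R X + t; the wrist camera has in their place "T_tool_cam" (4x4, takes a point from camera to tool coordinates, whose origin is the TCP and whose axes are the flange's). Camera axes: x right, y down, z forward; pixel columns grow to the right and rows downward; lengths in m; the calibration is good to about 2 mm. A picture is of the moment at which its call begins: read the wrist's pose just before it.
- r.finish_job(): hands the job in; it is judged then, once.
Trained networks look in a picture, given as the dict that the camera call returned (one of the last four; its "shot" number tells which), for a name from the list of things; names that differ only in an ending like _2 or _b are one class to them, and where a whole thing is asked for, a point or a joint stands for the part that bears it (a point fixed in the world has none). Each returns a list of dicts, best first, with "score" (0 to 1); they miss things now and then, are a little off and sometimes report something else, mostly with a low value. They report only what shows in the picture. A call takes as long as a camera call. They do not tell look-alikes from the thing itself.
- r.find_in(target, picture): "point" ([column, row] as shares, 0 to 1, of the picture: columns of its width, rows of its height, amid what is visible of it).
The state is a dict: "t": time; "joint_pos": joint angles; "qvel": joint speeds; "joint_efforts": joint torques, N m; "position": TCP position; "orientation": TCP orientation; "force": force on the tool from outside, world axes, zero at the start; "torque": the same for the moment, N m; "opening": opening from 0.0 (shut) to 1.0 (fully open); "finger_force": force on a finger pad.
Only numpy, scipy, OpenCV 4.12 (cv2) and the standard library are available. Lean on these libraries where they do the work, as an engineer would, in place of code of your own. Each camera call takes 0.05 s, during which the arm holds its last target. There are 200 camera calls.

## Working session

There is one attempt and no reset: what is moved stays moved. The work goes in short steps, Python scripts to look and compute and a tool call to move; the robot and the scene stay as the last step left them, time stands still between calls to the robot, and variables do not carry over. Pictures are saved under pics/ and viewed, at most 10 in all, crops included, and the job is handed in when it is done.

Besides the shell and the picture viewer there is one more tool, called after "Request:" as name(argument=value, ...), one argument or row to a line, values as JSON. send_rows: Moves the arm, as the interface text tells. Scaled input: -1 to 1 covers 5 cm each way for a shift and 0.1 rad each way for a turn. Its arguments: {"type":"object","properties":{"deltas":{"type":"string"},"force":{"type":"number"}},"required":["deltas"]}

```bash
mkdir -p pics; ls; cat > h.py <<'E'
import numpy as np, cv2, pickle
from bench import r
from scipy.spatial.transform import Rotation as Ro
def shot(name,png=None):
    s=r.sense(); f=r.grab_frame(name); f['s']=s
    if name=='wrist':
        T=np.eye(4); T[:3,:3]=Ro.from_euler('xyz',s['orientation']).as_matrix(); T[:3,3]=s['position']
        f['Twc']=T@f['T_tool_cam']
    else:
        T=np.eye(4); T[:3,:3]=f['R']; T[:3,3]=f['t']; f['Twc']=np.linalg.inv(T)
    if png: cv2.imwrite('pics/'+png+'.png',f['color'])
    pickle.dump(f,open(f'last_{name}.pkl','wb'))
    return f
def cloud(f):
    h,w=f['range_z'].shape
    u,v=np.meshgrid(np.arange(w),np.arange(h))
    p=cv2.undistortPoints(np.stack([u,v],-1).reshape(-1,1,2).astype(np.float64),f['intrinsics'],f['D']).reshape(h,w,2)
    z=f['range_z']; P=np.dstack([p*z[...,None],z])
    return P@f['Twc'][:3,:3].T+f['Twc'][:3,3]
def onplane(f,uv,z0):
    p=cv2.undistortPoints(np.array(uv,float).reshape(-1,1,2),f['intrinsics'],f['D']).reshape(-1,2)
    d=np.c_[p,np.ones(len(p))]@f['Twc'][:3,:3].T; o=f['Twc'][:3,3]
    return o+d*((z0-o[2])/d[:,2])[:,None]
E
python3 - <<'E'
from h import *
for n in ['top','scene']:
    f=shot(n,n+'0')
    P=cloud(f)
    for t in ['key','key_handle','key_stand','lamp_post','pointer_tip','screw_bar','pivot','meter','spare_cell','driver']:
        try:
            for d in r.find_in(t,f)[:4]:
                u=d['point'][0]*640; v=d['point'][1]*400
                print(n,t,round(d['score'],2),int(u),int(v),P[min(399,int(v)),min(639,int(u))].round(3))
        except Exception as e: print(t,e)
print(r.sense())
E
```

```text
pics
top key 0.97 203 280 [0.258 0.327 0.219]
top key 0.53 246 242 [0.366 0.227 0.111]
top key 0.52 234 198 [0.494 0.257 0.169]
top key_handle 0.95 202 279 [0.26  0.331 0.214]
top key_handle 0.85 230 195 [0.502 0.268 0.175]
top key_handle 0.67 249 242 [0.365 0.229 0.041]
top key_stand 0.72 247 202 [0.49  0.235 0.071]
top lamp_post 0.74 344 163 [ 0.625 -0.067  0.04 ]
top lamp_post 0.42 430 227 [ 0.426 -0.346  0.036]
top pointer_tip 0.78 341 149 [ 0.667 -0.056  0.057]
top screw_bar 0.55 296 163 [0.617 0.085 0.065]
top pivot 0.88 338 158 [ 0.641 -0.048  0.04 ]
top pivot 0.22 234 197 [0.497 0.257 0.173]
top meter 0.66 432 225 [ 0.433 -0.353  0.036]
top spare_cell 0.91 457 157 [ 0.66  -0.442  0.003]
top driver 0.68 343 148 [ 0.674 -0.063  0.039]
top driver 0.67 210 153 [0.651 0.37  0.023]
scene key 0.87 404 186 [0.499 0.26  0.14 ]
scene key 0.52 378 175 [ 0.24   0.27  -0.002]
scene key_handle 0.86 403 186 [0.331 0.337 0.   ]
scene key_handle 0.74 378 182 [ 0.283  0.256 -0.002]
scene key_handle 0.56 398 135 [-0.017  0.448 -0.004]
scene key_stand 0.63 401 209 [0.53  0.246 0.07 ]
scene lamp_
[... 320 characters left out ...]
 [0.659 0.379 0.024]
{'t': 1.1, 'joint_pos': array([-1.25197784e+00,  8.69192283e-02,  1.75893205e-01,  1.65979326e+00,
       -3.91046867e-06,  1.57081971e+00]), 'qvel': array([ 0.00153572,  0.00183637, -0.00215732, -0.00055463, -0.00239212,
       -0.00048671]), 'joint_efforts': array([ 2.61640955e-03, -5.20112157e+01,  4.64866734e+01,  1.73923672e-03,
        1.92312509e-04,  9.46512500e-06]), 'position': array([ 0.17239357, -0.52228352,  0.25627011]), 'orientation': array([-3.14156969e+00,  3.91100561e-06,  3.18795101e-01]), 'force': array([-0.34438717, -0.96954176,  1.0043071 ]), 'torque': array([-0.03145306,  0.00555963,  0.03983977]), 'finger_force': 0.0, 'opening': 0.999898162722734}
```

```bash
python3 - <<'E'
import cv2
a=cv2.imread('pics/top0.png')[100:310,170:490]
cv2.imwrite('pics/top0c.png',cv2.resize(a,None,fx=2.5,fy=2.5,interpolation=cv2.INTER_CUBIC))
a=cv2.imread('pics/scene0.png')[110:330,170:490]
cv2.imwrite('pics/scene0c.png',cv2.resize(a,None,fx=2.5,fy=2.5,interpolation=cv2.INTER_CUBIC))
E
```

```text
(no output)
```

View pics/top0c.png

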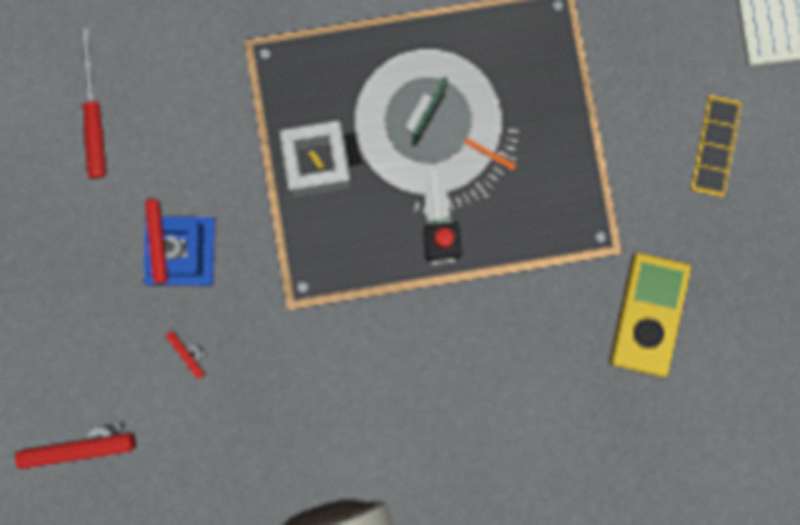

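View pics/scene0c.png

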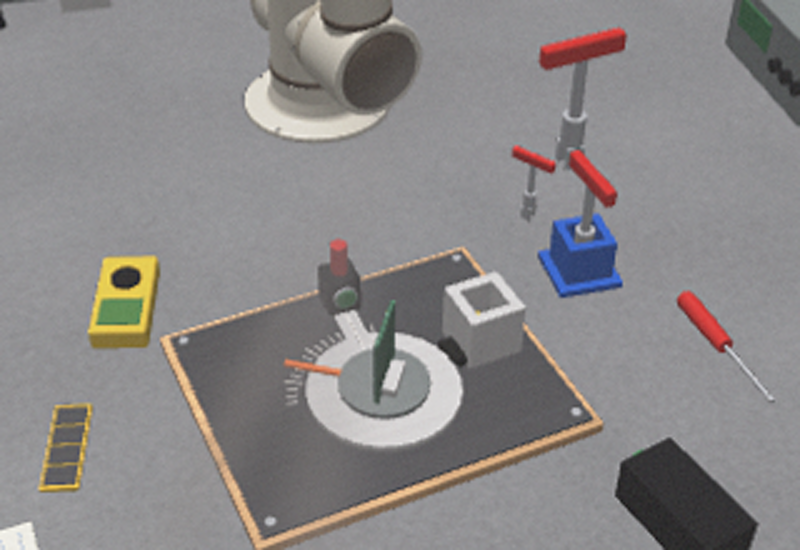

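```bash
cat > m.py <<'E'
from h import *
f=pickle.load(open('last_top.pkl','rb')); P=cloud(f); c=f['color']; hsv=cv2.cvtColor(c,cv2.COLOR_BGR2HSV)
cr=lambda pts:[(170+(a+.5)/2.5-.5,100+(b+.5)/2.5-.5) for a,b in pts]
S=onplane(f,cr([(265,53),(558,5),(302,287),(600,237)]),.02); print('screws',S.round(4))
H,Sa,V=[hsv[...,i].astype(int) for i in range(3)]
def comp(m,z,seed,rad=40):
    n,l,st,ce=cv2.connectedComponentsWithStats(m.astype('uint8'))
    i=min([k for k in range(1,n) if st[k,4]>3],key=lambda k:np.hypot(*(ce[k]-seed)))
    ys,xs=np.where(l==i); q=onplane(f,np.c_[xs,ys],z)
    return q,st[i,4]
red=((H<6)|(H>174))&(Sa>120)
for nm,m,z,seed in [('post',red,.13,(347,195)),('handle',red,.174,(232,196)),('pointer',(H>6)&(H<14)&(Sa>150),.042,(366,161)),('bar',(H>18)&(H<32)&(Sa>120),.065,(296,163)),('stand',(H>100)&(H<125)&(Sa>120),.072,(247,200))]:
    q,a=comp(m,z,np.array(cr([seed])[0]) if 0 else np.array(seed)); ce=q.mean(0); 
    w,v=np.linalg.eigh(np.cov((q-ce)[:,:2].T)); d=v[:,1]
    pr=(q-ce)[:,:2]@d
    print(nm,a,ce.round(4),'ang',np.arctan2(d[1],d[0]).round(3),'ends',(ce[:2]+d*pr.min()).round(3),(ce[:2]+d*pr.max()).round(3))
# housing top
hm=(abs(P[...,2]-.095)<.012)&(abs(P[...,0]-.617)<.07)&(abs(P[...,1]-.085)<.07)&(Sa<60)&(V>140)
ys,xs=np.where(hm); q=onplane(f,np.c_[xs,ys],.095); r_=cv2.minAreaRect(q[:,:2].astype('float32')*1000); print('housing',hm.sum(),r_)
sm=(abs(P[...,2]-.072)<.012)&(H>100)&(H<125)&(Sa>120)
ys,xs=np.where(sm); q=onplane(f,np.c_[xs,ys],.072); print('standrim',len(xs),cv2.minAreaRect(q[:,:2].astype('float32')*1000))
E
python3 m.py
```

```text
screws [[ 0.762   0.1588  0.02  ]
 [ 0.8357 -0.2248  0.02  ]
 [ 0.4564  0.1011  0.02  ]
 [ 0.5301 -0.2827  0.02  ]]
post 60 [ 0.5154 -0.0756  0.13  ] ang -2.867 ends [ 0.527 -0.072] [ 0.503 -0.079]
handle 157 [0.5017 0.2619 0.174 ] ang -2.989 ends [0.547 0.269] [0.453 0.254]
pointer 36 [ 0.6286 -0.142   0.042 ] ang 1.064 ends [ 0.615 -0.166] [ 0.648 -0.108]
bar 21 [0.6158 0.0843 0.065 ] ang -2.507 ends [0.626 0.092] [0.606 0.077]
stand 439 [0.4972 0.2367 0.072 ] ang -3.089 ends [0.538 0.239] [0.455 0.234]
housing 339 ((616.3126220703125, 86.53839111328125), (74.5728988647461, 72.6208267211914), 10.862076759338379)
standrim 763 ((581.5096435546875, 71.40435791015625), (1576.28271484375, 397.90472412109375), 89.53775787353516)
```

```bash
cat > plan.py <<'E'
from h import *
import sys
# rows along waypoints [(x,y,z,yaw,nrows)], from measured (or given) pose; rounding is fed forward
def plan(wps,g,start=None):
    s=r.sense(); p,yaw=(np.array(s['position']),s['orientation'][2]) if start is None else (np.array(start[:3]),start[3])
    out=[]
    for x,y,z,yw,n in wps:
        p0,y0=p.copy(),yaw
        for k in range(1,n+1):
            t=p0+(np.array([x,y,z])-p0)*k/n; ty=y0+(yw-y0)*k/n
            R=Ro.from_euler('xyz',[np.pi,0,yaw]).as_matrix()
            d=np.round(R.T@(t-p)/.05,2); sp=np.round(-(ty-yaw)/.1,2)
            p=p+R@d*.05; yaw=yaw-sp*.1
            out.append(f'{d[0]:g} {d[1]:g} {d[2]:g} {sp:g} {g:g}')
    for i in range(0,len(out),8): print('; '.join(out[i:i+8]))
    print(len(out),p.round(4),round(yaw,3))
E
python3 -c "
from plan import *
plan([(.512,-.076,.256,.1275,14),(.512,-.076,.256,.1275,2)],1)"
```

```text
0.66 -0.45 0 0.14 1; 0.65 -0.47 0 0.13 1; 0.65 -0.47 0 0.14 1; 0.64 -0.48 0 0.14 1; 0.64 -0.49 0 0.13 1; 0.63 -0.49 0 0.14 1; 0.62 -0.51 0 0.14 1; 0.61 -0.51 0 0.13 1
0.61 -0.53 0 0.14 1; 0.6 -0.53 0 0.14 1; 0.59 -0.54 0 0.13 1; 0.59 -0.54 0 0.14 1; 0.57 -0.56 0.01 0.14 1; 0.57 -0.56 -0 0.13 1; 0 -0 -0 0 1; 0 -0 -0 0 1
16 [ 0.5118 -0.0761  0.2558] 0.128
```

Request:
send_rows(
  deltas="0.66 -0.45 0 0.14 1; 0.65 -0.47 0 0.13 1; 0.65 -0.47 0 0.14 1; 0.64 -0.48 0 0.14 1; 0.64 -0.49 0 0.13 1; 0.63 -0.49 0 0.14 1; 0.62 -0.51 0 0.14 1; 0.61 -0.51 0 0.13 1",
  force=40,
)

```text
t: 1.9
position: [0.3671, -0.266, 0.2565]
orientation: [3.141, -0.0, 0.209]
force: [0.6, -0.7, 0.7]
opening: 0.997
finger_force: 0.0
```

Request:
send_rows(
  deltas="0.61 -0.53 0 0.14 1; 0.6 -0.53 0 0.14 1; 0.59 -0.54 0 0.13 1; 0.59 -0.54 0 0.14 1; 0.57 -0.56 0.01 0.14 1; 0.57 -0.56 0 0.13 1; 0 0 0 0 1; 0 0 0 0 1",
)

```text
t: 2.7
position: [0.512, -0.0754, 0.2555]
orientation: [-3.142, 0.001, 0.13]
force: [-0.3, -0.6, -0.2]
opening: 1.003
finger_force: 0.0
```

```bash
python3 - <<'E'
from h import *
f=shot('wrist','w1'); print(f['s']['position'],f['s']['orientation'],f['T_tool_cam'].round(3),f['intrinsics'])
E
```

```text
[ 0.51196626 -0.07540427  0.25546501] [-3.14152751e+00  7.94047052e-04  1.29889921e-01] [[ 0.    -0.946 -0.323  0.083]
 [ 1.     0.     0.    -0.001]
 [ 0.    -0.323  0.946 -0.118]
 [ 0.     0.     0.     1.   ]] [[292.04163294   0.         319.4158236 ]
 [  0.         292.04163294 200.17427266]
 [  0.           0.           1.        ]]
```

View pics/w1.png

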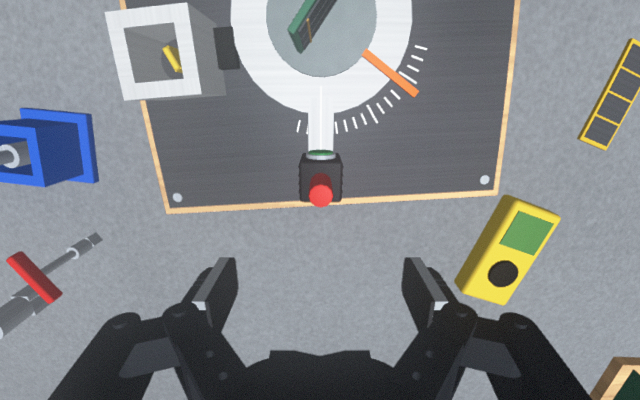

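```bash
cat > mw.py <<'E'
from h import *
def measure(f):
    P=cloud(f); hsv=cv2.cvtColor(f['color'],cv2.COLOR_BGR2HSV).astype(int); H,Sa,V=hsv[...,0],hsv[...,1],hsv[...,2]
    red=((H<5)|(H>175))&(Sa>140); ora=(H>6)&(H<15)&(Sa>150); yel=(H>18)&(H<32)&(Sa>140)
    near=lambda x,y,d:np.hypot(P[...,0]-x,P[...,1]-y)<d
    for nm,m,z in [('post',red&(abs(P[...,2]-.13)<.006),.13),('ptr',ora&near(.63,-.14,.07)&(P[...,2]>.03),.042),('bar',yel&near(.616,.085,.03)&(abs(P[...,2]-.065)<.006),.065),('handle',red&(abs(P[...,2]-.174)<.006)&near(.5,.25,.1),.174)]:
        n,l,st,_=cv2.connectedComponentsWithStats(m.astype('uint8'))
        if n<2: print(nm,'none'); continue
        i=1+st[1:,4].argmax(); ys,xs=np.where(l==i); q=onplane(f,np.c_[xs,ys],z)[:,:2]
        R=cv2.minAreaRect((q*1e4).astype('float32')); ce=np.array(R[0])/1e4; w,v=np.linalg.eigh(np.cov((q-q.mean(0)).T)); d=v[:,1]*np.sign(v[0,1]); pr=(q-q.mean(0))@d
        print(nm,len(q),'mean',q.mean(0).round(4),'rectc',ce.round(4),np.array(R[1]).round(0)/1e4,'ang',np.arctan2(d[1],d[0]).round(3),'ends',(q.mean(0)+d*pr.min()).round(4),(q.mean(0)+d*pr.max()).round(4), 'z',np.median(P[ys,xs,2]).round(4))
    m=(abs(P[...,2]-.095)<.004)&near(.616,.085,.075)&(Sa<60)
    ys,xs=np.where(m); 
    if len(xs)>20: print('housing',len(xs),cv2.minAreaRect((onplane(f,np.c_[xs,ys],.095)[:,:2]*1000).astype('float32')))
    m=(abs(P[...,2]-.072)<.004)&(H>100)&(H<125)&(Sa>120)&near(.49,.24,.1)
    ys,xs=np.where(m); 
    if len(xs)>20: print('stand',len(xs),cv2.minAreaRect((onplane(f,np.c_[xs,ys],.072)[:,:2]*1000).astype('float32')))
if __name__=='__main__':
    import sys
    measure(pickle.load(open('last_wrist.pkl','rb')) if len(sys.argv)<2 else shot('wrist',sys.argv[1]))
E
python3 mw.py; python3 -c "
from plan import *
plan([(.5155,-.0756,.122,.1275,5),(.5155,-.0756,.122,.1275,3)],1)"
```

```text
post 435 mean [ 0.5168 -0.0748] rectc [ 0.5166 -0.0749] [0.0202 0.0202] ang -1.115 ends [ 0.5122 -0.0654] [ 0.5214 -0.0841] z 0.1299
ptr 439 mean [ 0.6304 -0.137 ] rectc [ 0.6315 -0.1344] [0.0705 0.0079] ang 1.083 ends [ 0.6153 -0.1656] [ 0.6483 -0.1033] z 0.0418
bar 146 mean [0.6163 0.0852] rectc [0.6163 0.085 ] [0.0233 0.0063] ang 0.611 ends [0.6066 0.0784] [0.6258 0.0918] z 0.0641
handle none
housing 4852 ((616.8037719726562, 85.88143920898438), (74.78851318359375, 76.28897094726562), 10.961859703063965)
stand 1457 ((500.8739318847656, 257.4468994140625), (67.30157470703125, 61.03893280029297), 0.34707164764404297)
0.02 -0 0.53 0 1; 0.01 -0 0.54 0 1; 0.02 -0 0.53 0.01 1; 0.01 -0 0.54 -0 1; 0.02 -0 0.53 0 1; -0 -0 0 0 1; -0 -0 0 0 1; -0 -0 0 0 1
8 [ 0.5156 -0.0756  0.1222] 0.128
```

Request:
send_rows(
  deltas="0.02 0 0.53 0 1; 0.02 -0.01 0.54 0 1; 0.02 -0.01 0.53 0.01 1; 0.02 0 0.54 0 1; 0.02 0 0.53 0 1; 0 0 0 0 -1; 0 0 0 0 -1; 0 0 0 0 -1",
  force=40,
)

```text
t: 3.55
position: [0.5171, -0.0751, 0.1242]
orientation: [3.141, -0.002, 0.126]
force: [-0.2, 0.9, -0.8]
opening: 0.516
finger_force: 0.0
```

Request:
send_rows(
  deltas="0 0 0 0 -1; 0 0 0 0 -1; 0 0 0 0 -1; 0 0 0 0 -1; 0 0 0 0 -1; 0 0 0 0 -1; 0 0 0 0 -1; 0 0 0 0 -1",
)

```text
t: 4.35
position: [0.5172, -0.0748, 0.1239]
orientation: [3.141, -0.002, 0.127]
force: [-1.6, -1.3, 5.4]
opening: 0.241
finger_force: 38.9
```

```bash
cat > arc.py <<'E'
from plan import *
pv=np.array([.674,-.0557]); s=r.sense(); p=s['position']; d=pv-p[:2]; R=np.hypot(*d); a0=np.arctan2(d[1],d[0]); print(R,a0,s['orientation'],s['opening'],s['force'])
a1=1.082; N=16
plan([(*(pv-R*np.array([np.cos(a),np.sin(a)])),p[2],s['orientation'][2]+a-a0,1) for a in a0+(a1-a0)*np.arange(1,N+1)/N],-1)
E
python3 arc.py
```

```text
0.15794245487230732 0.12108727146587837 [ 3.14051844e+00 -2.18838279e-03  1.26694270e-01] 0.24143468596479992 [-1.57109418 -1.31149487  5.38121458]
0 0.19 0 -0.6 -1; 0.01 0.19 0 -0.6 -1; 0 0.19 0 -0.6 -1; 0.01 0.19 0 -0.6 -1; 0 0.19 0 -0.6 -1; 0.01 0.19 0 -0.6 -1; 0 0.19 0 -0.6 -1; 0.01 0.19 0 -0.6 -1
0 0.19 0 -0.61 -1; 0.01 0.19 0 -0.6 -1; 0 0.19 0 -0.6 -1; 0.01 0.19 0 -0.6 -1; 0 0.19 0 -0.6 -1; 0.01 0.19 0 -0.6 -1; 0 0.18 0 -0.6 -1; 0.01 0.19 0 -0.6 -1
16 [ 0.5998 -0.1948  0.1239] 1.088
```

Request:
send_rows(
  deltas="0 0.19 0 -0.6 -1; 0.01 0.19 0 -0.6 -1; 0 0.19 0 -0.6 -1; 0.01 0.19 0 -0.6 -1; 0 0.19 0 -0.6 -1; 0.01 0.19 0 -0.6 -1; 0 0.19 0 -0.6 -1; 0.01 0.19 0 -0.6 -1",
)

```text
t: 5.15
position: [0.5437, -0.1452, 0.1239]
orientation: [3.14, -0.001, 0.609]
force: [-3.9, 0.5, 8.0]
opening: 0.245
finger_force: 39.3
```

Request:
send_rows(
  deltas="0 0.19 0 -0.61 -1; 0.01 0.19 0 -0.6 -1; 0 0.19 0 -0.6 -1; 0.01 0.19 0 -0.6 -1; 0 0.19 0 -0.6 -1; 0.01 0.19 0 -0.6 -1; 0 0.18 0 -0.6 -1; 0.01 0.19 0 -0.6 -1",
)

```text
t: 5.95
position: [0.5995, -0.1954, 0.1239]
orientation: [3.14, 0.001, 1.09]
force: [-3.7, -2.3, 7.6]
opening: 0.243
finger_force: 39.1
```

Request:
send_rows(
  deltas="0 0 0 0 -1; 0 0 0 0 -1; 0 0 0 0 -1; 0 0 0 0 -1; 0 0 0 0 -1; 0 0 0 0 -1; 0 0 0 0 -1; 0 0 0 0 -1",
)

```text
t: 6.75
position: [0.6, -0.1957, 0.124]
orientation: [3.138, 0.001, 1.087]
force: [0.6, -5.6, 4.4]
opening: 0.241
finger_force: 39.2
```

```bash
python3 mw.py w2; python3 arc.py
```

```text
post 1666 mean [ 0.6005 -0.1935] rectc [ 0.6005 -0.1935] [0.0244 0.0207] ang 1.099 ends [ 0.5949 -0.2044] [ 0.606  -0.1826] z 0.1296
ptr 118 mean [ 0.6186 -0.1605] rectc [ 0.6195 -0.1588] [0.0148 0.0056] ang 1.145 ends [ 0.6163 -0.1656] [ 0.6225 -0.152 ] z 0.042
bar none
handle none
0.15837328761515942 1.084721369449453 [3.13785948e+00 9.01407119e-04 1.08702038e+00] 0.24326889214407565 [ 1.48662981 -5.4732857   3.98093123]
0 -0 -0 0 -1; 0 -0 -0 0 -1; 0 -0 -0 0.01 -1; 0 -0 -0 -0 -1; 0 -0 -0 -0 -1; 0 -0 -0 0 -1; 0 -0 -0 0 -1; 0 -0 -0 0 -1
0 -0 -0 0.01 -1; 0 -0.01 -0 -0 -1; 0 0 0 -0 -1; 0 0 0 0 -1; 0 0 0 0 -1; 0 0 0 0 -1; 0 0 0 0.01 -1; 0 0 0 -0 -1
16 [ 0.5996 -0.1955  0.124 ] 1.084
```

View pics/w2.png

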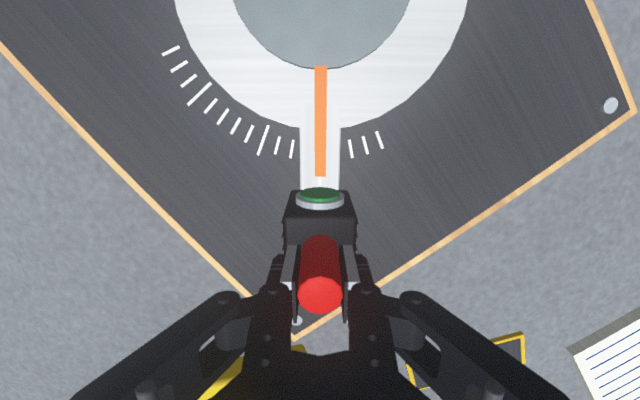

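Request:
send_rows(
  deltas="0 0 0 0 1; 0 0 0 0 1; 0 0 0 0 1; 0 0 0 0 1; 0 0 0 0 1; 0 0 0 0 1; 0 0 0 0 1; 0 0 -0.2 0 1",
)

```text
t: 7.6
position: [0.5985, -0.1943, 0.1312]
orientation: [-3.139, 0.0, 1.088]
force: [-0.3, -1.1, -0.3]
opening: 1.0
finger_force: 0.0
```

```bash
python3 -c "
from plan import *
s=r.sense();p=s['position']
plan([(p[0],p[1],.29,s['orientation'][2],5),(.50,.255,.30,.158,17),(.50,.255,.3,.158,2)],1)"
```

```text
0 0 -0.64 -0 1; 0 0 -0.63 -0 1; 0 0 -0.64 -0 1; 0 0 -0.63 -0 1; 0 0 -0.64 -0 1; 0.41 -0.35 -0.01 0.55 1; 0.4 -0.37 -0.01 0.54 1; 0.37 -0.39 -0.01 0.55 1
0.36 -0.41 -0.02 0.55 1; 0.32 -0.43 -0.01 0.54 1; 0.31 -0.45 -0.01 0.55 1; 0.28 -0.46 -0.01 0.55 1; 0.25 -0.48 -0.01 0.55 1; 0.23 -0.49 -0.01 0.54 1; 0.2 -0.5 -0.02 0.55 1; 0.17 -0.52 -0.01 0.55 1
0.15 -0.52 -0.01 0.54 1; 0.12 -0.53 -0.01 0.55 1; 0.08 -0.53 -0.01 0.55 1; 0.06 -0.54 -0.01 0.54 1; 0.03 -0.54 -0.01 0.55 1; -0 -0.54 -0.02 0.55 1; -0 0 0 -0 1; -0 0 0 -0 1
24 [0.5002 0.2551 0.3002] 0.158
```

Request:
send_rows(
  deltas="0 0 -0.64 0 1; 0 0 -0.63 0 1; 0 0 -0.64 0 1; 0 0 -0.63 0 1; 0 0 -0.64 0 1; 0.41 -0.35 -0.01 0.55 1; 0.4 -0.37 -0.01 0.54 1; 0.37 -0.39 -0.01 0.55 1",
)

```text
t: 8.4
position: [0.5815, -0.1147, 0.2938]
orientation: [3.141, -0.001, 0.921]
force: [0.4, 0.3, 0.1]
opening: 1.003
finger_force: 0.0
```

Request:
send_rows(
  deltas="0.36 -0.41 -0.02 0.55 1; 0.32 -0.43 -0.01 0.54 1; 0.31 -0.45 -0.01 0.55 1; 0.28 -0.46 -0.01 0.55 1; 0.25 -0.48 -0.01 0.55 1; 0.23 -0.49 -0.01 0.54 1; 0.2 -0.5 -0.02 0.55 1; 0.17 -0.52 -0.01 0.55 1",
)

```text
t: 9.2
position: [0.5347, 0.0973, 0.2989]
orientation: [3.141, -0.001, 0.483]
force: [-0.4, -1.0, -0.5]
opening: 1.003
finger_force: 0.0
```

Request:
send_rows(
  deltas="0.15 -0.52 -0.01 0.54 1; 0.12 -0.53 -0.01 0.55 1; 0.08 -0.53 -0.01 0.55 1; 0.06 -0.54 -0.01 0.54 1; 0.03 -0.54 -0.01 0.55 1; 0 -0.54 -0.02 0.55 1; 0 0 0 0 1; 0 0 0 0 1",
)

```text
t: 10.0
position: [0.523, 0.1708, 0.3032]
orientation: [-3.078, 0.005, 0.287]
force: [-0.7, 0.1, 0.6]
opening: 1.003
finger_force: 0.0
```

```bash
python3 mw.py w3; python3 -c "
from h import *
print(r.sense())"
```

```text
post none
ptr 326 mean [ 0.6316 -0.1337] rectc [ 0.6315 -0.1339] [0.07   0.0083] ang 1.087 ends [ 0.6152 -0.1649] [ 0.6478 -0.103 ] z 0.0418
bar 92 mean [0.6166 0.0876] rectc [0.6168 0.0878] [0.0223 0.0059] ang 0.607 ends [0.6077 0.0814] [0.626  0.0941] z 0.0642
handle 1691 mean [0.5049 0.2642] rectc [0.5022 0.2635] [0.098  0.0161] ang 0.142 ends [0.4536 0.2568] [0.5506 0.2707] z 0.1735
housing 3222 ((616.8200073242188, 87.27832794189453), (74.41922760009766, 75.7165756225586), 10.738361358642578)
stand 1125 ((500.7982482910156, 260.38421630859375), (66.58182525634766, 57.479515075683594), 0.8171519637107849)
{'t': 10.05, 'joint_pos': array([0.2862973 , 0.11516424, 0.29748577, 1.75799069, 0.06304349,
       3.14073876]), 'qvel': array([ 0.01047619, -0.00156373, -0.00457759, -0.00109755,  0.00012394,
       -0.00278453]), 'joint_efforts': array([-2.50312909e-01, -5.28976715e+01,  4.56867564e+01,  7.41084642e-02,
        2.14487482e-01,  3.91097812e-03]), 'position': array([0.5229503 , 0.17102411, 0.30310543]), 'orientation': array([-3.07854503,  0.00481904,  0.28714951]), 'force': array([0.45500984, 0.22246722, 0.16535401]), 'torque': array([-0.02296869, -0.04130972, -0.02166836]), 'finger_force': 0.0, 'opening': 1.0001324533824183}
```

View pics/w3.png

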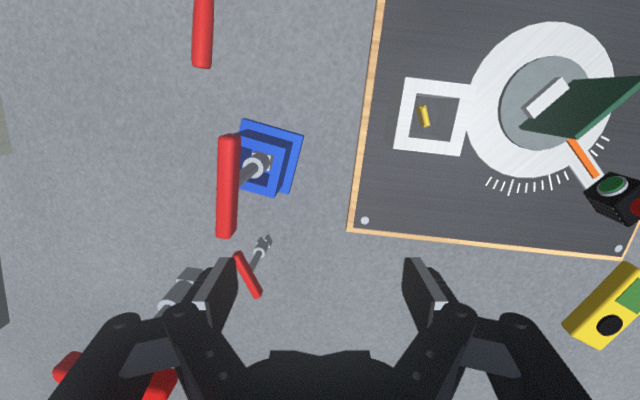

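Request:
send_rows(
  deltas="0 0 0 -1 1; 0 0 0 -1 1; 0 0 0 -1 1; 0 0 0 -1 1; 0 0 0 -1 1; 0 0 0 -1 1; 0 0 0 -1 1; 0 0 0 -1 1",
)

```text
t: 10.85
position: [0.5227, 0.1716, 0.303]
orientation: [-3.094, -0.042, 1.091]
force: [-0.0, 0.1, 0.3]
opening: 1.002
finger_force: 0.0
```

```bash
python3 -c "
from plan import *
s=r.sense();print(s['joint_pos'],s['orientation'])
plan([(.50,.262,.30,3.285,22),(.50,.262,.3,3.285,2)],1)"
```

```text
[0.28740721 0.11510988 0.29731152 1.75792052 0.06308648 2.33660833] [-3.09428783 -0.04204374  1.09124144]
0.06 -0.06 0 -1 1; 0.07 -0.05 0.01 -0.99 1; 0.07 -0.04 -0 -1 1; 0.08 -0.03 0 -1 1; 0.08 -0.03 0 -1 1; 0.08 -0.02 0.01 -0.99 1; 0.09 -0.01 -0 -1 1; 0.08 -0 0 -1 1
0.09 0 0 -0.99 1; 0.08 0.02 0.01 -1 1; 0.08 0.02 0 -1 1; 0.08 0.03 0 -1 1; 0.08 0.04 0.01 -0.99 1; 0.07 0.05 -0 -1 1; 0.06 0.05 0 -1 1; 0.07 0.06 0 -0.99 1
0.05 0.06 0.01 -1 1; 0.05 0.07 -0 -1 1; 0.04 0.08 0 -1 1; 0.03 0.07 0.01 -0.99 1; 0.03 0.09 -0 -1 1; 0.01 0.08 0 -1 1; 0 -0 0 0 1; 0 -0 0 0 1
24 [0.5002 0.2621 0.3   ] 3.285
```

Request:
send_rows(
  deltas="0 0 0 -1 1; 0 0 0 -1 1; 0 0 0 -1 1; 0 0 0 -1 1; 0 0 0 -1 1; 0 0 0 -1 1; 0 0 0 -1 1; 0 0 0 -1 1",
)

```text
t: 11.65
position: [0.5227, 0.1716, 0.303]
orientation: [-3.139, -0.063, 1.892]
force: [0.0, -0.2, 0.1]
opening: 1.002
finger_force: 0.0
```

```bash
python3 -c "
from plan import *
s=r.sense();print(s['joint_pos'],s['orientation'],s['t'])
R=Ro.from_euler('xyz',s['orientation']).as_matrix();print(R[:,2])"
```

```text
[0.28740887 0.11513203 0.29726809 1.75793489 0.06305631 1.53657897] [-3.13874315 -0.06319004  1.89217473] 11.65
[-0.02265038  0.05901454 -0.99800012]
```

Request:
send_rows(
  deltas="0 0 0 -1 1; 0 0 0 -1 1; 0 0 0 -1 1; 0 0 0 -1 1; 0 0 0 -1 1; 0 0 0 -1 1; 0 0 0 -1 1; 0 0 0 -1 1",
)

```text
t: 12.45
position: [0.5227, 0.1716, 0.303]
orientation: [3.098, -0.046, 2.693]
force: [-0.5, 0.3, 0.5]
opening: 1.0
finger_force: 0.0
```

Request:
send_rows(
  deltas="0 0 0 -1 1; 0 0 0 -1 1; 0 0 0 -1 1; 0 0 0 -1 1; 0 0 0 -1 1; 0 0 0 -1 1; 0 0 0 -1 1; 0 0 0 -1 1",
)

```text
t: 13.25
position: [0.5227, 0.1716, 0.303]
orientation: [3.078, -0.001, -2.791]
force: [-0.2, -0.5, 0.0]
opening: 0.998
finger_force: 0.0
```

Request:
send_rows(
  deltas="0 0 0 -1 1; 0 0 0 -1 1; 0 0 0 -1 1; 0 0 0 -1 1; 0 0 0 -1 1; 0 0 0 -1 1; 0 0 0 -1 1; 0 0 0 -1 1",
)

```text
t: 14.05
position: [0.5227, 0.1716, 0.303]
orientation: [3.097, 0.045, -1.992]
force: [-0.3, 0.2, -0.6]
opening: 1.0
finger_force: 0.0
```

Request:
send_rows(
  deltas="0 0 0 -1 1; 0 0 0 -1 1; 0 0 0 -1 1; 0 0 0 -1 1; 0 0 0 -1 1; 0 0 0 -1 1; 0 0 0 -1 1; 0 0 0 -1 1",
)

```text
t: 14.85
position: [0.5227, 0.1716, 0.303]
orientation: [-3.141, 0.063, -1.191]
force: [-0.5, -0.1, -0.9]
opening: 0.997
finger_force: 0.0
```

Request:
send_rows(
  deltas="0 0 0 -1 1; 0 0 0 -1 1; 0 0 0 -1 1; 0 0 0 -1 1; 0 0 0 -1 1; 0 0 0 -1 1; 0 0 0 -1 1; 0 0 0 -1 1",
)

```text
t: 15.65
position: [0.5227, 0.1716, 0.303]
orientation: [-3.096, 0.043, -0.39]
force: [0.4, -0.5, -0.1]
opening: 0.998
finger_force: 0.0
```

Request:
send_rows(
  deltas="0 0 0 -1 1; 0 0 0 -1 1; 0 0 0 -1 1; 0 0 0 -1 1; 0 0 0 -1 1; 0 0 0 -1 1; 0 0 0 -0.8 1; 0 0 0 -0.4 1",
)

```text
t: 16.45
position: [0.5197, 0.1811, 0.303]
orientation: [-3.087, 0.003, 0.307]
force: [0.2, 0.1, -0.2]
opening: 0.998
finger_force: 0.0
```

```bash
python3 -c "
from plan import *
s=r.sense();print(s['joint_pos'],s['orientation'],s['t'])
R=Ro.from_euler('xyz',s['orientation']).as_matrix();print(R)"
```

```text
[ 0.30941023  0.11347565  0.29559124  1.75553287  0.05500838 -3.1392946 ] [-3.08659043e+00  2.74730188e-03  3.07115636e-01] 16.45
[[ 0.95320591  0.30170936 -0.01923416]
 [ 0.30230935 -0.95181368  0.05157293]
 [-0.0027473  -0.05497429 -0.99848399]]
```

Request:
send_rows(
  deltas="0 0.5 0 -0.5 1; 0 0.5 0 -0.5 1; 0 0.5 0 -0.5 1; 0 0 0 0 1; 0 0 0 0 1; 0 0 0 0 1; 0 0 0 0 1; 0 0 0 0 1",
)

```text
t: 17.25
position: [0.5179, 0.1839, 0.3003]
orientation: [3.14, -0.002, 0.341]
force: [0.5, 0.2, 0.7]
opening: 1.0
finger_force: 0.0
```

```bash
python3 -c "
from plan import *
s=r.sense();print(s['joint_pos'],s['orientation'],s['t'],s['position'])
R=Ro.from_euler('xyz',s['orientation']).as_matrix();print(R[:,2])"
```

```text
[ 3.41919764e-01  1.06106828e-01  2.83076084e-01  1.74594158e+00
 -1.43040576e-03 -3.14059891e+00] [ 3.14016406e+00 -1.82542419e-03  3.40926020e-01] 17.25 [0.5178828  0.18391887 0.30030763]
[ 2.19802395e-03 -7.36022206e-04 -9.99997313e-01]
```

```bash
python3 -c "
from plan import *
plan([(.501,.262,.25,.143,6),(.501,.262,.25,.143,2)],1)"
```

```text
0.03 -0.26 0.17 0.33 1; 0.03 -0.27 0.17 0.33 1; 0.02 -0.27 0.16 0.33 1; 0 -0.26 0.17 0.33 1; 0 -0.27 0.17 0.33 1; -0.01 -0.26 0.17 0.33 1; 0 -0 -0 -0 1; 0 -0 -0 -0 1
8 [0.5009 0.2618 0.2498] 0.143
```

Request:
send_rows(
  deltas="0.03 -0.26 0.17 0.33 1; 0.03 -0.27 0.17 0.33 1; 0.02 -0.27 0.16 0.33 1; 0 -0.26 0.17 0.33 1; 0 -0.27 0.17 0.33 1; -0.01 -0.26 0.17 0.33 1; 0 0 0 0 1; 0 0 0 0 1",
)

```text
t: 18.05
position: [0.5009, 0.2617, 0.2498]
orientation: [3.14, -0.002, 0.145]
force: [0.3, -0.3, 0.8]
opening: 1.003
finger_force: 0.0
```

```bash
python3 mw.py w4; python3 -c "
from plan import *
s=r.sense();print(s['joint_pos'],s['orientation'],s['position'])
plan([(.5025,.262,.166,.143,4)],1)"
```

```text
post none
ptr none
bar 103 mean [0.6145 0.0867] rectc [0.6164 0.0868] [0.0208 0.0063] ang 0.432 ends [0.6067 0.0831] [0.6257 0.0918] z 0.0645
handle 2510 mean [0.5046 0.2659] rectc [0.5016 0.2655] [0.0968 0.0146] ang 0.145 ends [0.4536 0.2585] [0.5495 0.2724] z 0.1737
housing 4411 ((616.4072875976562, 88.09822845458984), (74.31681823730469, 77.3917007446289), 10.735726356506348)
stand 1812 ((500.64202880859375, 265.28363037109375), (66.2467269897461, 66.02397155761719), 0.6589290499687195)
[ 4.81858985e-01  1.19720454e-01  1.99601092e-01  1.64877925e+00
 -1.89503686e-03 -2.80380890e+00] [ 3.14043360e+00 -2.41848857e-03  1.44074834e-01] [0.50107783 0.26149564 0.25017705]
0.01 -0 0.42 0 1; 0 -0 0.42 0.01 1; 0.01 -0 0.42 -0 1; 0.01 -0.01 0.42 0 1
4 [0.5025 0.2622 0.1662] 0.143
```

View pics/w4.png

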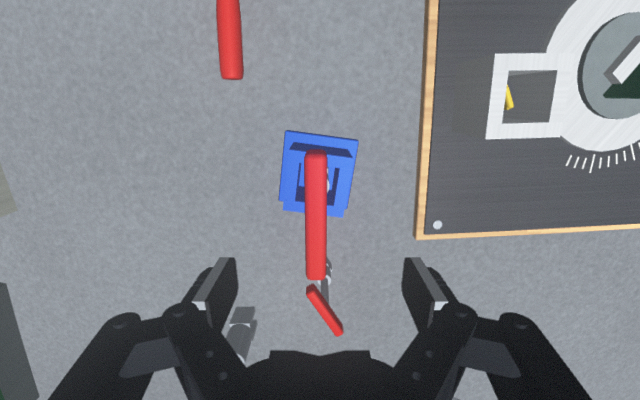

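Request:
send_rows(
  deltas="0.02 -0.02 0.41 0 1; 0 -0.02 0.41 0 1; 0.02 -0.02 0.41 0 1; 0 -0.01 0.41 0 1; 0 0 0 0 -1; 0 0 0 0 -1; 0 0 0 0 -1; 0 0 0 0 -1",
  force=90,
)

```text
t: 18.9
position: [0.5031, 0.2657, 0.1691]
orientation: [3.141, -0.004, 0.143]
force: [0.2, -0.6, 0.5]
opening: 0.326
finger_force: 0.0
```

Request:
send_rows(
  deltas="0 0 0 0 -1; 0 0 0 0 -1; 0 0 0 0 -1; 0 0 0 0 -1; 0 0 0 0 -1; 0 0 0 0 -1; 0 0 0 0 -1; 0 0 0 0 -1",
)

```text
t: 19.7
position: [0.503, 0.2657, 0.169]
orientation: [3.141, -0.004, 0.143]
force: [-0.3, -0.9, 4.9]
opening: 0.172
finger_force: 88.4
```

```bash
python3 -c "
from plan import *
s=r.sense();p=s['position'];print(s)
# foot must clear rim 72mm and housing 95mm
plan([(p[0],p[1],p[2]+.11,s['orientation'][2],4),(.616,.086,.28,s['orientation'][2]-2.68,27),(.616,.086,.28,s['orientation'][2]-2.68,1)],-1)"
```

```text
{'t': 19.7, 'joint_pos': array([ 4.86864009e-01,  1.13052320e-01,  3.55889701e-02,  1.48979995e+00,
       -2.05459262e-03, -2.79799024e+00]), 'qvel': array([ 0.00115909,  0.00024776, -0.00011809, -0.0002488 , -0.0009347 ,
       -0.00082889]), 'joint_efforts': array([ 5.09713870e-01, -5.10229719e+01,  4.43145025e+01, -2.74608582e-01,
        2.87917284e-01,  3.15752317e-03]), 'position': array([0.50300951, 0.26567205, 0.16896526]), 'orientation': array([ 3.14084837, -0.00401866,  0.14325946]), 'force': array([-0.33011268, -0.8565514 ,  4.92272752]), 'torque': array([-0.18078318,  0.00832957,  0.02344316]), 'finger_force': 88.40241193771362, 'opening': 0.17184282397721015}
-0 0 -0.55 -0 -1; -0 0 -0.55 -0 -1; -0 0 -0.55 -0 -1; -0 0 -0.55 -0 -1; 0.06 0.14 -0 0.99 -1; 0.08 0.14 -0 1 -1; 0.09 0.13 -0 0.99 -1; 0.11 0.12 -0 0.99 -1
0.11 0.1 -0 0.99 -1; 0.12 0.1 -0 1 -1; 0.14 0.08 -0.01 0.99 -1; 0.14 0.07 0 0.99 -1; 0.15 0.06 0 0.99 -1; 0.15 0.04 0 1 -1; 0.15 0.02 0 0.99 -1; 0.16 0.01 0 0.99 -1
0.16 -0 0 0.99 -1; 0.15 -0.02 -0 1 -1; 0.16 -0.04 -0 0.99 -1; 0.14 -0.05 -0 0.99 -1; 0.15 -0.07 -0 0.99 -1; 0.13 -0.08 -0 1 -1; 0.13 -0.09 -0 0.99 -1; 0.12 -0.11 -0.01 0.99 -1
0.1 -0.11 0 0.99 -1; 0.09 -0.13 0 1 -1; 0.09 -0.14 0 0.99 -1; 0.06 -0.14 0 0.99 -1; 0.06 -0.15 0 0.99 -1; 0.03 -0.15 0 1 -1; 0.03 -0.15 -0 0.99 -1; -0 -0 -0 -0 -1
32 [0.6157 0.086  0.28  ] -2.537
```

Request:
send_rows(
  deltas="0 0 -0.55 0 -1; 0 0 -0.55 0 -1; 0 0 -0.55 0 -1; 0 0 -0.55 0 -1; 0.06 0.14 0 0.99 -1; 0.08 0.14 0 1 -1; 0.09 0.13 0 0.99 -1; 0.11 0.12 0 0.99 -1",
)

```text
t: 20.5
position: [0.5193, 0.2386, 0.2775]
orientation: [3.141, -0.002, -0.258]
force: [0.1, -0.6, -2.8]
opening: 0.169
finger_force: 88.4
```

Request:
send_rows(
  deltas="0.11 0.1 0 0.99 -1; 0.12 0.1 0 1 -1; 0.14 0.08 -0.01 0.99 -1; 0.14 0.07 0 0.99 -1; 0.15 0.06 0 0.99 -1; 0.15 0.04 0 1 -1; 0.15 0.02 0 0.99 -1; 0.16 0.01 0 0.99 -1",
)

```text
t: 21.3
position: [0.5527, 0.1858, 0.278]
orientation: [-3.141, -0.002, -1.052]
force: [-0.5, -0.1, -3.1]
opening: 0.173
finger_force: 88.4
```

Request:
send_rows(
  deltas="0.16 0 0 0.99 -1; 0.15 -0.02 0 1 -1; 0.16 -0.04 0 0.99 -1; 0.14 -0.05 0 0.99 -1; 0.15 -0.07 0 0.99 -1; 0.13 -0.08 0 1 -1; 0.13 -0.09 0 0.99 -1; 0.12 -0.11 -0.01 0.99 -1",
)

```text
t: 22.1
position: [0.5861, 0.1321, 0.2785]
orientation: [-3.14, -0.001, -1.846]
force: [0.2, 0.3, -3.4]
opening: 0.174
finger_force: 88.4
```

Request:
send_rows(
  deltas="0.1 -0.11 0 0.99 -1; 0.09 -0.13 0 1 -1; 0.09 -0.14 0 0.99 -1; 0.06 -0.14 0 0.99 -1; 0.06 -0.15 0 0.99 -1; 0.03 -0.15 0 1 -1; 0.03 -0.15 0 0.99 -1; 0 0 0 0 -1",
)

```text
t: 22.9
position: [0.6152, 0.0855, 0.2785]
orientation: [-3.14, 0.0, -2.539]
force: [0.5, 0.5, -2.7]
opening: 0.17
finger_force: 88.4
```

```bash
python3 mw.py w5; python3 -c "
from plan import *
s=r.sense();print(s['joint_pos'],s['orientation'],s['position'],s['opening'],s['finger_force'])"
```

```text
post 191 mean [ 0.6034 -0.1886] rectc [ 0.6043 -0.188 ] [0.0077 0.0247] ang -1.071 ends [ 0.5975 -0.1777] [ 0.6093 -0.1994] z 0.1292
ptr 397 mean [ 0.631 -0.135] rectc [ 0.6315 -0.1339] [0.0695 0.0078] ang 1.081 ends [ 0.6153 -0.1646] [ 0.648  -0.1032] z 0.0418
bar 71 mean [0.613  0.0841] rectc [0.6135 0.0844] [0.0167 0.0047] ang 0.603 ends [0.6066 0.0797] [0.6203 0.0891] z 0.0643
handle none
housing 2323 ((616.6123046875, 86.91561889648438), (74.7340087890625, 73.85391998291016), 10.951825141906738)
stand 1916 ((500.75811767578125, 263.5350646972656), (66.55363464355469, 69.39496612548828), 0.582668662071228)
[ 1.39142440e-01  2.75262223e-01  4.35935082e-01  1.73031636e+00
 -9.67222955e-04 -4.67295908e-01] [-3.14020981e+00  5.93519940e-04 -2.53515445e+00] [0.61502457 0.08587867 0.2786192 ] 0.17029425384899594 88.35166096687317
```

View pics/w5.png

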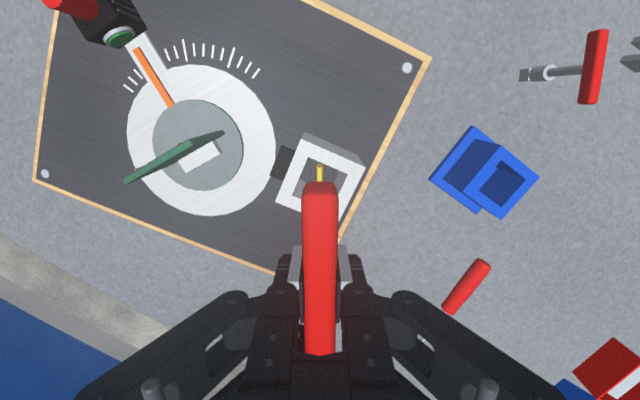

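Request:
send_rows(
  deltas="0 0 0.35 0 -1; 0 0 0.35 0 -1; 0 0 0.35 0 -1; 0 0 0 0 -1; 0 0 0.08 0 -1; 0 0 0.08 0 -1; 0 0 0.08 0 -1; 0 0 0 0 -1",
)

```text
t: 23.75
position: [0.6151, 0.0861, 0.2144]
orientation: [-3.14, 0.001, -2.536]
force: [0.2, 0.1, -3.4]
opening: 0.168
finger_force: 88.3
```

Request:
send_rows(
  deltas="0 0 0.07 0 -1; 0 0 0.07 0 -1; 0 0 0.07 0 -1; 0 0 0.06 0 -1; 0 0 0.05 0 -1; 0 0 0 0 -1; 0 0 0 0 -1; 0 0 0 0 -1",
)

```text
t: 24.55
position: [0.6153, 0.086, 0.1988]
orientation: [-3.14, 0.002, -2.537]
force: [-0.6, -0.9, -3.6]
opening: 0.174
finger_force: 88.3
```

Request:
send_rows(
  deltas="0 0 0 0.7 -1; 0 0 0 0.7 -1; 0 0 0 0.7 -1; 0 0 0 0.7 -1; 0 0 0 0.7 -1; 0 0 0 0.7 -1; 0 0 0 0.7 -1; 0 0 0 0.7 -1",
  force=110,
)

```text
t: 25.35
position: [0.6155, 0.086, 0.1988]
orientation: [-3.141, 0.003, -3.099]
force: [0.5, 0.9, -4.0]
opening: 0.168
finger_force: 109.9
```

Request:
send_rows(
  deltas="0 0 0 0.7 -1; 0 0 0 0.7 -1; 0 0 0 0.7 -1; 0 0 0 0.7 -1; 0 0 0 0.7 -1; 0 0 0 0.7 -1; 0 0 0 0.5 -1; 0 0 0 0 -1",
)

```text
t: 26.15
position: [0.6155, 0.0862, 0.1989]
orientation: [3.141, 0.003, 2.716]
force: [2.0, 1.3, -3.4]
opening: 0.166
finger_force: 109.9
```

```bash
python3 -c "
from plan import *
s=r.sense();print(s['joint_pos'],s['orientation'],s['position'],s['opening'],s['finger_force'],s['force'],s['torque'])"
```

```text
[ 1.39450765e-01  2.43915050e-01  2.42728004e-01  1.56661006e+00
 -7.44772978e-04  5.65019452e-01] [3.14061579e+00 2.93185486e-03 2.71602142e+00] [0.61550434 0.08619776 0.19885103] 0.16607860957209097 109.8866593837738 [ 2.01821154  1.32305777 -3.42489174] [ 0.28422539 -0.39094051  0.08223425]
```

Request:
send_rows(
  deltas="0 0 0 0.3 -1; 0 0 0 0.3 -1; 0 0 0 0.3 -1; 0 0 0 0.3 -1; 0 0 0 0 -1; 0 0 0 0 -1; 0 0 0 0 -1; 0 0 0 0 -1",
)

```text
t: 26.95
position: [0.6153, 0.0861, 0.1988]
orientation: [3.141, 0.003, 2.597]
force: [2.7, 1.8, -1.0]
opening: 0.168
finger_force: 110.2
```

```bash
python3 -c "
from plan import *
s=r.sense();print(s['joint_pos'],s['orientation'],s['position'],s['opening'],s['finger_force'],s['force'],s['torque'])"
```

```text
[ 1.39354984e-01  2.43879381e-01  2.42495872e-01  1.56690974e+00
 -9.22015566e-04  6.84282497e-01] [3.14072485e+00 2.52238912e-03 2.59666289e+00] [0.61531284 0.08606425 0.1987522 ] 0.16788294341337268 110.20701169967651 [ 2.72250182  1.83964302 -0.95644657] [ 0.66526045 -0.76594427  0.10468026]
```

Request:
send_rows(
  deltas="0 0 0 0.3 -1; 0 0 0 0.3 -1; 0 0 0 0.3 -1; 0 0 0 0 -1; 0 0 0 0 -1; 0 0 0 0 -1; 0 0 0 0 -1; 0 0 0 0 -1",
)

```text
t: 27.75
position: [0.6153, 0.086, 0.1987]
orientation: [3.141, 0.002, 2.507]
force: [3.0, 2.8, 1.4]
opening: 0.166
finger_force: 110.8
```

```bash
python3 -c "
from plan import *
s=r.sense();print(s['orientation'],s['position'],s['opening'],s['finger_force'],s['force'],s['torque'])"; python3 mw.py w6
```

```text
[3.14061841e+00 2.43442569e-03 2.50664458e+00] [0.61529216 0.08604194 0.19874215] 0.16602392217955575 110.80523371696472 [2.99450844 2.84491481 1.39778539] [ 0.76030254 -0.9299538   0.74571838]
post 355 mean [ 0.598  -0.1905] rectc [ 0.5981 -0.1896] [0.0201 0.0294] ang -1.35 ends [ 0.5946 -0.1753] [ 0.6011 -0.2041] z 0.1295
ptr 306 mean [ 0.6311 -0.1342] rectc [ 0.6314 -0.1334] [0.0693 0.0084] ang 1.078 ends [ 0.6151 -0.164 ] [ 0.6479 -0.1029] z 0.0419
bar none
handle none
housing 4174 ((616.8118286132812, 86.92066955566406), (74.51126098632812, 74.61367797851562), 10.82481575012207)
stand 42 ((532.8504638671875, 233.70391845703125), (7.410095691680908, 3.3069028854370117), 54.907310485839844)
```

Request:
send_rows(
  deltas="0 0 0 -0.8 -1; 0 0 0 -0.8 -1; 0 0 0 -0.8 -1; 0 0 0 0 -1; 0 0 -0.3 0 -1; 0 0 -0.5 0 -1; 0 0 -0.5 0 -1; 0 0 -0.5 0 -1",
)

```text
t: 28.6
position: [0.6144, 0.0856, 0.2889]
orientation: [-3.14, 0.001, 2.743]
force: [0.5, -0.1, -2.3]
opening: 0.169
finger_force: 110.0
```

```bash
python3 -c "
from plan import *
s=r.sense();print(s['orientation'],s['position'],s['force'],s['torque'])
y=s['orientation'][2]
plan([(.4995,.2655,s['position'][2],y,10),(.4995,.2655,s['position'][2],y,6)],-1)"
```

```text
[-3.14007285e+00  7.83031459e-04  2.74289881e+00] [0.61436694 0.08560846 0.28887709] [ 0.51801893 -0.09859977 -2.2585084 ] [ 0.03013912 -0.04173907  0.01072307]
0.35 0.24 0 -0 -1; 0.35 0.24 0 -0 -1; 0.35 0.25 0 -0 -1; 0.36 0.24 0 -0 -1; 0.35 0.24 0 -0 -1; 0.35 0.24 0 -0 -1; 0.35 0.25 0 -0 -1; 0.35 0.24 0 -0 -1
0.35 0.24 0 -0 -1; 0.35 0.24 0 -0 -1; 0 0 0 -0 -1; 0 0 0 -0 -1; 0 0 0 -0 -1; 0 0 0 -0 -1; 0 0 0 -0 -1; 0 0 0 -0 -1
16 [0.4996 0.2653 0.2889] 2.743
```

Request:
send_rows(
  deltas="0.35 0.24 0 0 -1; 0.35 0.24 0 0 -1; 0.35 0.25 0 0 -1; 0.36 0.24 0 0 -1; 0.35 0.24 0 0 -1; 0.35 0.24 0 0 -1; 0.35 0.25 0 0 -1; 0.35 0.24 0 0 -1",
)

```text
t: 29.4
position: [0.5218, 0.2298, 0.2877]
orientation: [-3.14, 0.001, 2.743]
force: [0.4, 0.4, -2.8]
opening: 0.169
finger_force: 110.0
```

Request:
send_rows(
  deltas="0.35 0.24 0 0 -1; 0.35 0.24 0 0 -1; 0 0 0 0 -1; 0 0 0 0 -1; 0 0 0 0 -1; 0 0 0.2 0 -1; 0 0 0 0 -1; 0 0 0 0 -1",
)

```text
t: 30.2
position: [0.4997, 0.2648, 0.2776]
orientation: [-3.141, 0.002, 2.746]
force: [-0.1, -0.4, -3.4]
opening: 0.168
finger_force: 109.8
```

```bash
cat > chk.py <<'E'
from h import *
import sys
s=r.sense();print(s['t'],s['position'],s['orientation'],s['force'])
f=shot('top',sys.argv[1]); P=cloud(f); hsv=cv2.cvtColor(f['color'],cv2.COLOR_BGR2HSV).astype(int); H,Sa,V=hsv[...,0],hsv[...,1],hsv[...,2]
m=(H>18)&(H<34)&(Sa>90)
v,u=np.where(m); q=onplane(f,np.c_[u,v],.065)[:,:2]; q=q[np.hypot(q[:,0]-.6166,q[:,1]-.0868)<.025]
w,e=np.linalg.eigh(np.cov(q.T)); print('bar',len(q),q.mean(0),np.arctan(e[1,1]/e[0,1]))
a=f['color'][100:310,170:490]; cv2.imwrite('pics/'+sys.argv[1]+'c.png',cv2.resize(a,None,fx=2.5,fy=2.5,interpolation=cv2.INTER_CUBIC))
E
python3 chk.py top1; python3 mw.py w7
```

```text
30.2 [0.4996514  0.26477971 0.27755893] [-3.14080380e+00  1.66940319e-03  2.74559153e+00] [-0.09968187 -0.44488976 -3.37215536]
bar 28 [0.61562721 0.08474445] -0.31799965360505206
post 133 mean [ 0.5974 -0.1924] rectc [ 0.5968 -0.1929] [0.0215 0.0237] ang -0.806 ends [ 0.5867 -0.1813] [ 0.6058 -0.2012] z 0.1297
ptr 181 mean [ 0.6303 -0.1347] rectc [ 0.6311 -0.1337] [0.0689 0.0108] ang 1.099 ends [ 0.6151 -0.1644] [ 0.6465 -0.1029] z 0.0417
bar none
handle none
housing 448 ((609.498046875, 87.22587585449219), (63.64277648925781, 76.6800537109375), 11.101483345031738)
stand 1503 ((500.0849914550781, 265.5067138671875), (66.5101089477539, 65.88357543945312), 0.628749668598175)
```

View pics/w7.png

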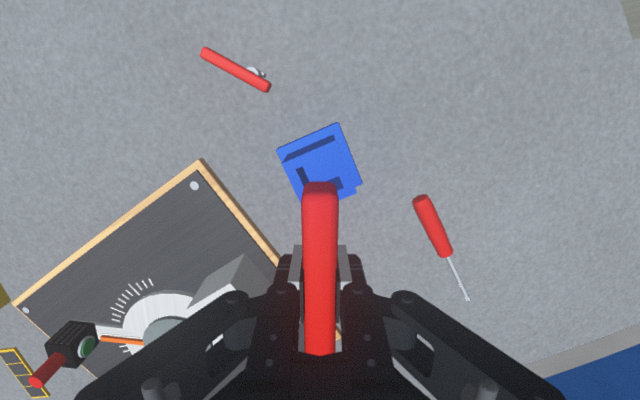

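Request:
send_rows(
  deltas="0 0 0.4 0 -1; 0 0 0.4 0 -1; 0 0 0.4 0 -1; 0 0 0.4 0 -1; 0 0 0.2 0 -1; 0 0 0.2 0 -1; 0 0 0.1 0 -1; 0 0 0 0 -1",
)

```text
t: 31.1
position: [0.4998, 0.2652, 0.173]
orientation: [-3.142, 0.002, 2.746]
force: [0.3, 0.1, -3.5]
opening: 0.167
finger_force: 109.9
```

Free descent; 4 mm to the floor. Lower, release, retreat.

Request:
send_rows(
  deltas="0 0 0.04 0 -1; 0 0 0.03 0 -1; 0 0 0 0 -1; 0 0 0 0 1; 0 0 0 0 1; 0 0 0 0 1; 0 0 0 0 1; 0 0 0 0 1",
)

```text
t: 31.9
position: [0.4999, 0.2652, 0.1698]
orientation: [3.141, 0.002, 2.746]
force: [0.5, 0.7, -0.2]
opening: 0.989
finger_force: 0.0
```

Request:
send_rows(
  deltas="0 0 0 0 1; 0 0 0 0 1; 0 0 -0.2 0 1; 0 0 -0.4 0 1; 0 0 -0.5 0 1; 0 0 -0.5 0 1; 0 0 -0.5 0 1; 0 0 -0.5 0 1",
)

```text
t: 32.7
position: [0.4994, 0.2652, 0.3016]
orientation: [3.141, 0.003, 2.746]
force: [-0.7, -0.1, 0.2]
opening: 1.003
finger_force: 0.0
```

```bash
python3 mw.py w8; python3 chk.py top2
```

```text
post 151 mean [ 0.5971 -0.1904] rectc [ 0.5967 -0.1903] [0.0197 0.0286] ang -1.216 ends [ 0.5921 -0.1769] [ 0.6021 -0.204 ] z 0.1294
ptr 2 mean [ 0.6578 -0.3561] rectc [ 0.6578 -0.3561] [0.0027 0.    ] ang 0.045 ends [ 0.6565 -0.3562] [ 0.6592 -0.356 ] z 0.1301
bar 12 mean [0.6233 0.0866] rectc [0.6233 0.0872] [0.0041 0.0073] ang -0.604 ends [0.6197 0.0891] [0.6258 0.0849] z 0.0642
handle 1684 mean [0.4984 0.267 ] rectc [0.5014 0.266 ] [0.0144 0.0968] ang -0.396 ends [0.4566 0.2845] [0.5459 0.2471] z 0.1737
housing 834 ((618.9659423828125, 88.46833801269531), (70.1444320678711, 76.66619110107422), 10.234282493591309)
stand 1356 ((500.1007080078125, 265.53436279296875), (66.0960464477539, 65.86381530761719), 0.5977189540863037)
32.75 [0.49983004 0.2654355  0.30578714] [3.13699948 0.00599738 2.74643797] [-1.97903855 -0.33869653  1.65517236]
bar 30 [0.61584692 0.08508947] -0.30359398628971834
```

View pics/w8.png

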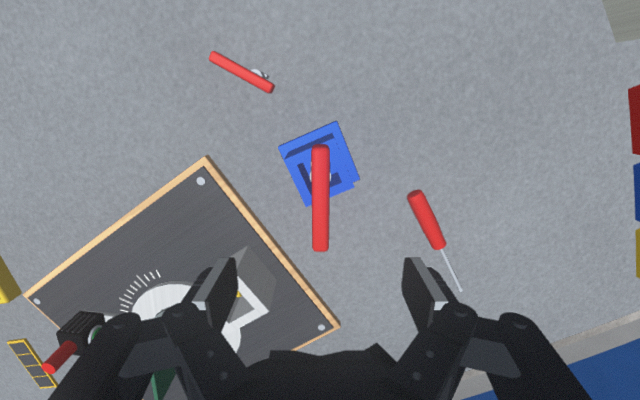

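```bash
sed -i "s/('post',red,.13,(347,195))/('post',red,.13,(386,176))/" m.py; python3 m.py 2>&1 | grep -E "post|pointer"
```

```text
post 64 [ 0.5974 -0.1959  0.13  ] ang 2.46 ends [ 0.608 -0.204] [ 0.586 -0.187]
pointer 23 [ 0.6321 -0.1364  0.042 ] ang 1.07 ends [ 0.617 -0.163] [ 0.648 -0.108]
```

```bash
python3 -c "
from bench import r
print(r.finish_job())"
```

```text
the job is handed in; nothing more can be done
None
```

The job is done and handed in at about 33 s of the 58 s allowed; the hand-in gave no verdict, so the result below is from my own measurements: the lamp arm is about 0.01 rad off the pointer, the lock screw is at its stop (about 1.05 rad), the key is upright in its stand about 1 mm off centre, and the panel pointer has not moved measurably.

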